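Load the glass syringe into the syringe pump by way of the V-block

TASK

Take the larger of the two glass syringes out of the rack by its plunger end, lay it nozzle down in the sloping V-block and let go, then take it again by the side of its barrel and lay it level in the cradle on top of the syringe pump, nozzle pointing away from the pusher block, with its flange down in the flange slot. It is glass, so set it down gently and do not drop it; leave the small syringe and everything else on the bench as they stand.

Things in the scene. Friction and masses are not known exactly. Their poses are not given: they have to be found in the camera images.
- syringe: Larger frosted-glass syringe, rigid, 180 mm long, 63 to 126 g, plain cylinders on one axis. Origin: nozzle tip; z runs along the axis to the plunger; roll about z is free. Along z (mm): nozzle dia 7, 0 to 12; barrel dia 24, 12 to 120; round flange dia 38, 120 to 124; plunger dia 18, 124 to 180, no thumb plate, it does not slide. Centre of mass near 85. Starts hanging upright in the rack.
- flange (a point): Centre of the larger syringe's flange, on its axis, 122 mm from the nozzle tip. At the start the flange rests on the rack's plate.
- plunger_end (a point): Centre of the free end of the larger syringe's plunger, 180 mm from the nozzle tip.
- barrel_mid (a point): Middle of the larger syringe's barrel, on its axis, 67 mm from the nozzle tip.
- rack: Fixed grey rack: plate 90 x 200 mm (x, y), 12 mm thick, top 130 mm above the bench, on two end panels. Two through holes, dia 28 mm, at local y = -40 and +40 mm; which holds which syringe varies. Origin: centre of its underside, z up. The large syringe hangs with its nozzle 10 mm above the bench and must rise over 120 mm to clear the plate.
- small_syringe: The smaller frosted-glass syringe, to be left in the rack's other hole: 140 mm long, barrel 16 mm, flange 34 mm, plunger 11 mm in diameter; its top is 175 mm above the bench. Origin: nozzle tip, z to the plunger.
- vblock: Fixed aluminium V-block sloping at 45 degrees on a dark base plate 170 x 80 x 10 mm. The trough rises towards local -x and is two 90-degree Vs with an open gap between; they reach up to the syringe's axis and 21 mm to either side. Friction may hold the syringe where it is laid: up to 15 mm short of the stop is fine. Origin: on the bench under the gap's middle, z up.
- vblock_seat (a point): Place of the syringe's nozzle tip when fully down in the V-block, 50 mm above the bench. z: up along the trough, as the syringe's z; x: square to it, the way the Vs open; y: level. Along z (mm): lower V 20 to 38; gap 38 to 100 where the barrel can be gripped from the sides (nearest metal 35 below the axis); upper V 100 to 119, its end stops the flange; beyond 124 the plunger overhangs.
- pump: Fixed white syringe pump, box 130 x 270 mm (x, y), 85 mm high, display and keys on its -x face. Origin: centre of its underside, z up. On top, along local y: steel cradle of two 90-degree Vs (up to the syringe's axis, 21 mm to either side), two upright prongs, and a grey pusher block near +y, top 143 mm above the bench. Guide rods at local x = 54 mm, between brackets 119 mm above the bench.
- pump_seat (a point): Place of the syringe's nozzle tip when loaded, 125 mm above the bench, 40 above the pump's top. z: level, along the cradle to the pusher, as the syringe's z; x: up; y: across. Along z (mm): Vs 28 to 45 and 98 to 116.5 (barrel free to grip between); flange slot 116.5 to 127.5; prongs 127.5 to 133.5, 13 to 22 to either side of the axis, tops 4 above it; pusher from 197.
- beaker: Bystander: loose white open beaker, 68 mm across, 90 mm high. Origin under its centre.
- reagent_jar: Bystander: loose amber jar, 60 mm across, 100 mm high. Origin under its centre.
- wash_bottle: Bystander: loose white bottle, 64 mm across, 130 mm high. Origin under its centre.
- dish: Bystander: loose white dish, 90 mm across, 16 mm high. Origin under its centre.
- boss_head: Bystander: loose steel clamp boss with two black screw knobs, about 50 x 75 x 24 mm. Origin under its centre.
- spatula: Bystander: loose thin steel spatula, 200 mm long, 12 mm wide, lying flat along its x. Origin at its middle.

How it is judged (in metres and radians):
On the way, in this order (a step that is already met when the one before it is completed fails the run):
1. the larger syringe is held by its plunger, lifted clear of the rack's plate (distance between the grasp point and plunger_end below 0.06 m and contact force between the fingers and syringe above 0.5 N and height (world z) of syringe above 0.13 m), for 0.05 s.
2. the larger syringe lies nozzle down in the V-block, let go and at rest (x of flange in the frame of vblock_seat between -0.006 and 0.006 m and y of flange in the frame of vblock_seat between -0.006 and 0.006 m and z of flange in the frame of vblock_seat between 0.116 and 0.14 m and z of plunger_end in the frame of vblock_seat above 0.15 m and angle between the z axis of syringe and the z axis of vblock_seat, either way round below 0.1 rad and contact force between the fingers and syringe below 0.05 N and linear speed of syringe below 0.02 m/s), for 0.2 s.
3. the larger syringe is held by its barrel, clear of the V-block (distance between the grasp point and barrel_mid below 0.055 m and contact force between the fingers and syringe above 0.5 N and x of flange in the frame of vblock_seat above 0.03 m), for 0.05 s.
At the end, for the whole second after the job is handed in: The larger syringe lies at rest in the pump's cradle, released, level along it within 4 degrees, nozzle away from the pusher, the flange's centre within 5 mm of the cradle's axis across and in height, and within 5.5 mm of the slot's middle along it (the flange is down in the slot) (x of flange in the frame of pump_seat between -0.005 and 0.005 m and y of flange in the frame of pump_seat between -0.005 and 0.005 m and z of flange in the frame of pump_seat between 0.1165 and 0.1275 m and z of plunger_end in the frame of pump_seat above 0.15 m and angle between the z axis of syringe and the z axis of pump_seat, either way round below 0.07 rad and contact force between the fingers and syringe below 0.05 N and linear speed of syringe below 0.02 m/s); the robot touches nothing.
It fails at once if the small syringe is moved by more than 30 mm (distance of small_syringe from where it was at the start of the episode above 0.03 m).
It fails at once if the syringe is knocked or dropped onto the V-block or the pump (more than 40 N) (contact force between syringe and vblock above 40 N or contact force between syringe and pump above 40 N).
It fails at once if the syringe is dropped onto the bench (more than 15 N) (contact force between syringe and table above 15 N).
It fails at once if a loose bystander is moved by more than 30 mm (distance of any of beaker, reagent_jar, wash_bottle, dish, boss_head, spatula from where it was at the start of the episode above 0.03 m).
It also fails if it takes over 58 s, if anything falls off the work surface, if the arm or the gripper's body presses on something with over 40 N, if the wrist force passes 120 N, or if a joint passes its speed limit or range.

ROBOT

A 6-joint arm with a two-finger parallel gripper is mounted at the origin on the work surface. World frame = base frame: x ahead of the robot, y to its left, z up, the work surface at z = 0. Lengths are in m, angles in degrees, forces in N, time in s.
With the tool pointing down it reaches from about 0.4 to 0.825 m from the base axis. Payload 7 kg.
Tool frame: the origin (TCP) lies midway between the tips of the shut fingers; the grasp point (between the pads) lies 19 mm behind it; z points along the fingers, x is the direction in which the jaws open and shut, and the axes are right-handed (so a half turn about z gives the same grasp; the last joint's range is limited). The gripper opens to 88 mm and grips with 3 to 60 N. Pads are 19 mm wide; open, the fingers measure 130 mm over their backs; the gripper's body (78 mm by 193 mm) begins 47 mm behind the grasp point.
Start: joints at [81.71, 20.546, 0.682, 0, -70.136, -16.507], TCP at [0.283, 0.613, 0.227] pointing down, gripper open.
Joint ranges: [-176.03, 176.03], [-82.01, 121.73], [-58.28, 71.71], [-173.87, 95.51], [-174.79, -0.11], [-173.66, 173.66]. Speed limits (degrees/s): [136.94, 136.94, 172.46, 180, 180, 180].

INTERFACE

Orientations are given as [roll, pitch, yaw] about the fixed x, y, z axes, in that order (R = Rz(yaw) Ry(pitch) Rx(roll)).
In Python, from plant import * gives the robot as it stands. The module is installed in compiled form; this text tells all that it offers.
- The arm moves only by the shell command python3 -m pendant 'ROWS' [OPENING]. ROWS is JSON, a list that holds one entry, the list of rows, each a list of 6 numbers: the shift along the world's x, y, z in mm, then the turn, a rotation vector about the world's x, y, z in degrees. A call has 1 to 10 rows; each row is the pose to reach, as a shift and turn from the pose commanded when the call began; what a row does not reach only later rows make up. A row lasts 1/8 s, in which the tool goes at most 62.5 mm and 10.7 degrees, less where a joint would pass 70% of its speed; a pose out of reach is approached as far as the arm can. A call with a gripper value outside its range is refused whole. OPENING is the closure, from -1 (fully open) to 1 (shut), set as the call begins (- or left out, the last holds). The fingers move at their own pace and stop on an object; the grip force is fixed at half the most. Time passes only in rows, so rows that repeat a pose let the fingers close. It gives the time, the measured TCP pose, the force and the opening at its end, in the units of the state.
- get_obs(): the state, without advancing time (a new reading comes with each control period).
- snapshot(name): name is "side" or "top"; returns a dict with "pixels" (400x640x3 uint8, red, green, blue), "depth" (400x640 float32, m along the optical axis (not along the pixel's ray), 0 where there is no reading), "fx", "fy", "cx", "cy" (pixels), "pose" (4x4, takes a point from camera to world coordinates). Camera axes: x right, y down, z forward; pixel columns grow to the right and rows downward; lengths in m; the calibration is good to about 2 mm. A picture is of the moment at which its call begins.
- close_job(): hands the job in, once; it reports no verdict.
The state is a dict: "clock": time; "joint_pos": joint angles; "qvel": joint speeds; "tau": joint torques, N m; "tool_pos": TCP position; "orientation": TCP orientation; "force": force on the tool from outside, world axes, zero at the start; "moment": the same for the moment, N m; "opening": finger opening in m.
Only numpy, scipy, OpenCV 4.12 (cv2) and the standard library are available. Lean on these libraries where they do the work, as an engineer would, in place of code of your own. Each camera call takes 0.05 s, during which the arm holds its last target. There are 200 camera calls.

## Working session

There is one attempt and no reset: what is moved stays moved. The work goes in short steps, Python scripts to look and compute and a shell command to move; the robot and the scene stay as the last step left them, time stands still between calls to the robot, and variables do not carry over. Pictures are saved under pics/ and viewed, about 8 in all and at most 12, crops included, and the job is handed in when it is done.

```bash
mkdir -p pics; cat > h.py <<'E'
from plant import *
import numpy as np, cv2
def cloud(s):
    d=s["depth"]; v,u=np.mgrid[:d.shape[0],:d.shape[1]]
    P=np.stack([(u-s["cx"])/s["fx"]*d,(v-s["cy"])/s["fy"]*d,d],-1)
    return P@s["pose"][:3,:3].T+s["pose"][:3,3]
def save(n,img): cv2.imwrite("pics/"+n+".png",img[...,::-1])
E
python3 - <<'E'
from h import *
for n in("top","side"):
    s=snapshot(n); save(n+"0",s["pixels"]); np.savez(n+"0.npz",**s)
    print(n,s["fx"],s["cx"],s["cy"],s["pose"].round(3).tolist(),(s["depth"]>0).mean())
print(get_obs())
E
```

```text
top 475.33480925518944 316.6001441111509 194.2037264828855 [[0.006, -0.996, 0.092, 0.437], [-1.0, -0.007, -0.003, -0.028], [0.003, -0.092, -0.996, 1.307], [0.0, 0.0, 0.0, 1.0]] 0.996
side 393.9834643887252 319.02683686050926 197.91972420791512 [[0.991, -0.09, 0.097, 0.443], [-0.132, -0.616, 0.776, -0.998], [-0.01, -0.782, -0.623, 0.944], [0.0, 0.0, 0.0, 1.0]] 0.995953125
{'clock': 0.1, 'joint_pos': array([ 8.17092931e+01,  2.05872510e+01,  6.40196475e-01, -1.84689328e-02,
       -7.01373806e+01, -1.65087983e+01]), 'qvel': array([-0.0063294 , -0.15367005,  0.11882478,  0.06037109,  0.03334193,
       -0.0265354 ]), 'tau': array([-1.27370287e-03, -5.84164989e+01,  2.93750650e+01,  7.01550588e+00,
        1.02000585e-02, -4.57844885e-05]), 'tool_pos': array([0.28294101, 0.61235297, 0.22572391]), 'orientation': array([-1.79992652e+02, -8.58886982e-02, -1.14805799e+02]), 'force': array([ 0.63304107, -0.51660895, -0.25261969]), 'moment': array([-0.04085691,  0.04533548,  0.01102391]), 'opening': 0.08763034270895013}
```

View pics/top0.png

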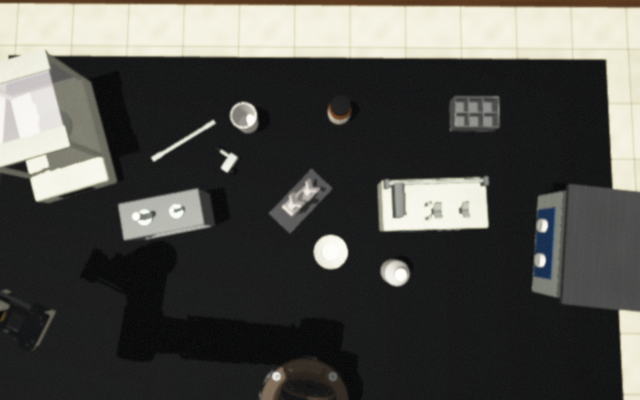

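View pics/side0.png

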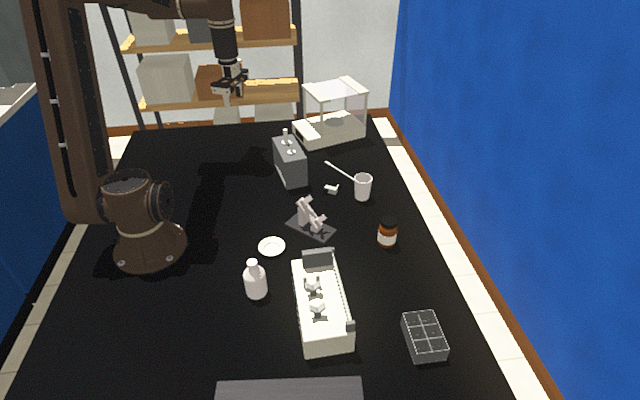

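The top view shows the rack at (165,213) with syringes at (142,215) and (177,210), the V-block at (300,200), and the pump at (433,205) with its pusher at column 398, so towards world +y. The side view agrees.

```bash
python3 - <<'E'
from h import *
s=dict(np.load("top0.npz")); P=cloud(s); side=dict(np.load("side0.npz")); Q=cloud(side)
def box(n,u0,u1,v0,v1,P,z0,z1):
    R=P[v0:v1,u0:u1].reshape(-1,3); R=R[(R[:,2]>z0)&(R[:,2]<z1)]
    r=cv2.minAreaRect((R[:,:2]*1000).astype(np.float32)); print(n,len(R),"mean",(R.mean(0)*1000).round(1),"med z",(np.median(R[:,2])*1000).round(1),"rect",np.round(r[0],1),np.round(r[1],1),round(r[2],1))
    return R
box("bench",180,260,170,240,P,-.05,.02)
box("rack",110,220,185,245,P,.115,.136)
box("pumptop",370,495,170,240,P,.078,.092)
box("pusher",370,415,170,240,P,.136,.155)
box("base",260,340,160,240,P,.004,.018)
box("vtop",260,340,160,240,P,.03,.3)
for c,(u0,u1) in dict(A=(128,156),B=(165,190)).items():
    for z0,z1 in((.135,.152),(.155,.182),(.182,.21)):
        try: box(c+str(z0),u0,u1,195,228,P,z0,z1)
        except Exception as e: print(c,z0,"none")
for i,(u0,u1,v0,v1) in enumerate([(105,225,175,250),(255,345,160,240),(370,500,165,240)]):
    a=s["pixels"][v0:v1,u0:u1]; save("c%d"%i,a)
ims=[cv2.resize(cv2.imread("pics/c%d.png"%i),(400,275),interpolation=3) for i in range(3)]
ims.append(cv2.resize(side["pixels"][125:350,255:360,::-1],(400,275)))
ims[3]=cv2.resize(side["pixels"][180:250,270:350,::-1],(400,275),interpolation=3)
cv2.imwrite("pics/crops.png",np.vstack([np.hstack(ims[:2]),np.hstack(ims[2:])]))
E
```

```text
bench 4471 mean [5.296e+02 2.188e+02 1.000e-01] med z -0.1 rect [527.5 236.9] [191.6 223.2] 0.5
rack 2837 mean [492.7 351.6 129.5] med z 129.6 rect [492.8 355.1] [ 90.8 203.5] 11.6
pumptop 4106 mean [ 520.9 -340.    85.5] med z 85.5 rect [ 526.3 -335.1] [130.4 271.4] 2.4
pusher 295 mean [ 530.3 -232.1  143.4] med z 143.5 rect [ 530.9 -232.6] [84.6 20.9] 1.8
base 1603 mean [532.   10.7   9.3] med z 9.4 rect [542.2  15.5] [217.9 218.4] 0.4
vtop 547 mean [537.9  12.   85.9] med z 74.6 rect [541.6   9.9] [ 40.  105.1] 47.4
A0.135 51 mean [487.4 388.2 138.9] med z 136.4 rect [493.7 395.9] [59.8 35.4] 22.6
A0.155 34 mean [483.6 387.7 168.4] med z 168.0 rect [483.4 388.8] [ 8.9 17.5] 71.1
A0.182 51 mean [484.9 392.7 188.6] med z 188.5 rect [485.1 392.7] [16.9 16.3] 50.9
B0.135 32 mean [502.9 314.4 138.7] med z 136.5 rect [507.2 322.2] [43.6 48.6] 13.0
B0.155 27 mean [500.8 313.8 170.4] med z 173.3 rect [501.4 314.4] [10.2  8.8] 52.5
B0.182 0 mean [nan nan nan] med z nan rect [0. 0.] [0. 0.] 0.0<stdin>:5: RuntimeWarning: Mean of empty slice.
  ret = um.true_divide(
  return _methods._mean(a, axis=axis, dtype=dtype,
  ret = ret.dtype.type(ret / rcount)
```

View pics/crops.png

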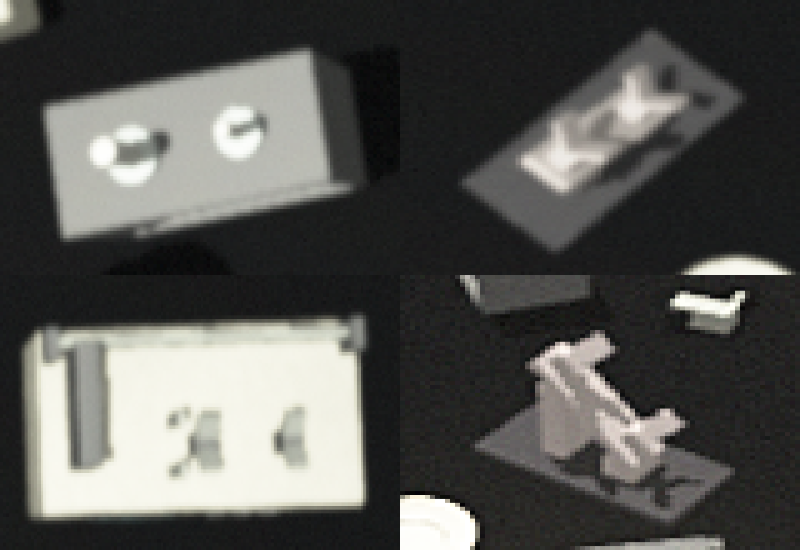

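The crops show that the larger syringe is in the left hole (big barrel, thick plunger leaning left in the picture). The V-block runs diagonally, and the pump's cradle Vs are at about (205,440) and (290,437) in the lower-left crop. Next I'll measure the V-block and cradle axes.

```bash
python3 - <<'E'
from h import *
s=dict(np.load("top0.npz")); P=cloud(s); side=dict(np.load("side0.npz")); Q=cloud(side)
np.set_printoptions(suppress=True,precision=1,linewidth=150)
# v-block base: gray mask in image -> ray onto z=10mm
Z=P[...,2]; m=np.zeros(Z.shape,np.uint8); m[160:240,260:340]=((s["pixels"][160:240,260:340].max(-1)>45)|(Z[160:240,260:340]>.03))
n,l,st,c=cv2.connectedComponentsWithStats(m); k=l[200,300]; print(st[k])
def onplane(s,uv,z):
    d=np.c_[(uv[:,0]-s["cx"])/s["fx"],(uv[:,1]-s["cy"])/s["fy"],np.ones(len(uv))]@s["pose"][:3,:3].T
    o=s["pose"][:3,3]; return (o+d*((z-o[2])/d[:,2])[:,None])*1000
v,u=np.nonzero(l==k); B=onplane(s,np.c_[u,v].astype(float),.010)
print("base",cv2.minAreaRect(B[:,:2].astype(np.float32)))
for nm,C,w in(("top",P,(260,340,160,240)),("side",Q,(275,345,185,245))):
    R=C[w[2]:w[3],w[0]:w[1]].reshape(-1,3)*1000; R=R[(R[:,2]>30)&(R[:,2]<190)]
    for a in range(30,190,15):
        q=R[(R[:,2]>=a)&(R[:,2]<a+15)]
        if len(q)>3: print(nm,a,len(q),q.mean(0),q[:,:2].min(0),q[:,:2].max(0))
# pump cradle
yaw=np.radians(2.4); c0=np.array([526.3,-335.1]); ex=np.array([np.cos(yaw),np.sin(yaw)]); ey=np.array([-np.sin(yaw),np.cos(yaw)])
for nm,C,w in(("top",P,(375,490,175,235)),("side",Q,(285,355,245,355))):
    R=C[w[2]:w[3],w[0]:w[1]].reshape(-1,3)*1000; R=R[(R[:,2]>95)&(R[:,2]<160)]
    L=np.c_[(R[:,:2]-c0)@ex,(R[:,:2]-c0)@ey,R[:,2]]; L=L[(abs(L[:,0])<48)]
    for a in range(-130,135,10):
        q=L[(L[:,1]>=a)&(L[:,1]<a+10)]
        if len(q)>3: print(nm,"y",a,len(q),"x",q[:,0].min(),q[:,0].max(),"z",q[:,2].min(),q[:,2].max(),"ymean",q[:,1].mean())
E
```

```text
[ 268  168   65   66 1905]
base ((537.95458984375, 12.975845336914062), (84.98407745361328, 177.37661743164062), 47.084571838378906)
top 30 26 [550.7  -8.   39.4] [502.1 -24.5] [575.3  22.9]
top 45 88 [554.4  -2.4  54. ] [499.3 -19.2] [586.2  25.4]
top 60 164 [555.9  -3.8  66.9] [498.  -37.7] [591.2  27. ]
top 75 22 [536.    7.6  81.2] [512.6 -32.4] [578.5  22. ]
top 90 34 [513.8  31.4  99.4] [493.9  15.9] [532.7  53.6]
top 105 124 [514.2  34.8 112. ] [493.8   0.2] [541.3  56. ]
top 120 89 [527.5  23.1 125.6] [513.1   0.1] [548.2  37.6]
side 30 67 [536.6   2.9  37.4] [499.2 -26.9] [576.7  34.1]
side 45 78 [538.6   3.9  53.7] [497.1 -22.7] [574.4  35.6]
side 60 131 [546.3   3.3  67.4] [497.1 -36.1] [589.   32.7]
side 75 79 [525.1  21.1  82.5] [498.1 -28.4] [578.6  40.3]
side 90 36 [513.4  26.7  96.4] [495.8  16.9] [534.   41.8]
side 105 57 [516.4  32.5 112.3] [492.9  15.5] [543.4  58.7]
side 120 41 [529.9  25.8 125.8] [512.9  -0.9] [547.1  40.1]
top y -130 15 x 40.08590844927436 47.92935053391466 z 95.13286575152824 123.59153299668901 ymean -124.11293991368017
top y -120 11 x 41.30436
[... 2097 characters left out ...]
side y 10 21 x -39.340828973071005 0.3371989493748355 z 111.09864860826369 126.38348666622512 ymean 12.562655033463773
side y 20 41 x -41.59484443840229 0.9770007252272365 z 97.3884572011704 134.53864262601545 ymean 25.638981421245195
side y 30 4 x -39.22731717676903 -1.5314981981476061 z 128.27210405131416 130.76856285118276 ymean 30.47149838598554
side y 90 392 x -33.84363907932504 47.63751579517142 z 95.15176032599781 148.419642013218 ymean 95.050913186653
side y 100 74 x -34.15301233400436 46.76466048784413 z 120.27962141025151 147.30757197860422 ymean 104.95923743587183
side y 110 32 x -33.734181291480034 47.40369557117134 z 110.05676343302507 145.83524446091124 ymean 112.39558362182638
```

```bash
python3 - <<'E'
from h import *
s=dict(np.load("top0.npz")); P=cloud(s); side=dict(np.load("side0.npz")); Q=cloud(side)
np.set_printoptions(suppress=True,precision=1,linewidth=150)
a=np.radians(-42.9); hx=np.array([np.cos(a),np.sin(a)]); hy=np.array([-np.sin(a),np.cos(a)]); c0=np.array([538,13.])
for nm,C,w in(("top",P,(260,340,160,240)),("side",Q,(275,345,185,245))):
    R=C[w[2]:w[3],w[0]:w[1]].reshape(-1,3)*1000; R=R[(R[:,2]>35)&(R[:,2]<190)]
    d=(R[:,:2]-c0)@hx; y=(R[:,:2]-c0)@hy; z=R[:,2]; X=(d+z)/2**.5; Z=(z-d)/2**.5
    for A in range(0,160,8):
        k=(Z>=A)&(Z<A+8)&(abs(y)<30)&(X>55)
        if k.sum()>3: print(nm,"Z",A,k.sum(),"X",np.percentile(X[k],[2,50,98]),"y",np.percentile(y[k],[2,98]),"highX y:",np.sort(y[k&(X>np.percentile(X[k],70))])[[0,-1]])
    # symmetric V fit: X=|y-y0|+c
    from scipy.optimize import least_squares
    k=(abs(y)<22)&(X>50)&(((Z>20)&(Z<36))|((Z>100)&(Z<118)))
    f=least_squares(lambda p:X[k]-abs(y[k]-p[0])-p[1]-p[2]*0,[0,60,0],loss="soft_l1",f_scale=1.5); print("fit y0,c",f.x[:2],k.sum())
# pump top refinement: white mask ray-onto-plane not needed; edges from cloud
R=P[165:240,370:500].reshape(-1,3)*1000; T=R[(R[:,2]>80)&(R[:,2]<90)]
for f in (0,1):
    bins=np.arange(-450,-220,8) if f==0 else np.arange(470,590,5)
    o=1-f; lo=[];hi=[]
    for b in bins:
        q=T[(T[:,o]>=b)&(T[:,o]<b+8)]
        if len(q)>6: lo.append((b+4,q[:,f].min())); hi.append((b+4,q[:,f].max()))
    for e in(lo,hi):
        e=np.array(e); p=np.polyfit(*e.T,1); r=e[:,1]-np.polyval(p,e[:,0]); g=abs(r-np.median(r))<3; p=np.polyfit(*e[g].T,1); print("edge",f,np.degrees(np.arctan(p[0])),g.sum(),len(e),"at centre",np.polyval(p,-335 if f==0 else 526))
E
```

```text
top Z 0 14 X [59.2 79.2 86. ] y [-18.5  19.5] highX y: [-17.4  16.6]
top Z 8 31 X [59.5 78.9 87.8] y [-18.2  18.7] highX y: [-17.6  19.8]
top Z 16 64 X [55.5 74.  86.3] y [-18.8  17.8] highX y: [-19.6  19.7]
top Z 24 11 X [59.6 77.7 85.3] y [-16.9  13.2] highX y: [-17.6  13.5]
top Z 80 12 X [68.6 78.2 84.5] y [-19.1  13.2] highX y: [-19.5  14.3]
top Z 88 40 X [70.4 78.6 86.4] y [-18.4  19.6] highX y: [-19.8  19.6]
top Z 96 62 X [55.8 73.3 85.8] y [-19.3  16.9] highX y: [-19.9  18.6]
top Z 104 24 X [57.5 72.6 83.3] y [-14.7  17.9] highX y: [-14.7  18.8]
fit y0,c [-3.6 57.7] 200
side Z 8 26 X [58.8 77.2 85.9] y [-16.4  20.1] highX y: [-16.5  19.9]
side Z 16 25 X [57.9 76.9 86.4] y [-18.   19.5] highX y: [-18.1  20. ]
side Z 24 13 X [55.8 72.5 88. ] y [-14.7  12. ] highX y: [-15.9  11.9]
side Z 80 6 X [55.9 68.4 81.6] y [-12.3  16.1] highX y: [-4.8 16.7]
side Z 88 26 X [61.3 76.1 86.5] y [-19.   18.3] highX y: [-20.   18.9]
side Z 96 27 X [57.1 75.1 87.3] y [-17.   18.9] highX y: [-17.5  17. ]
side Z 104 11 X [58.3 74.5 81.9] y [-13.5  16.1] highX y: [ 8.5 16.5]
fit y0,c [-5.5 56.1] 79
edge 0 -2.2051171547335895 29 29 at centre 462.5901721995528
edge 0 -2.263112760567484 29 29 at centre 590.0962437051762
edge 1 3.118710332701966 14 24 at centre -468.1599748640073
edge 1 2.0177737813317065 13 24 at centre -200.27847901539272
```

Seat estimates in mm:

| Point | Position | Axis |
|---|---|---|
| V-block seat | (590,-35,50) | (-.518,.481,.707) |
| Pump seat | (510.3,-439,125) | (-.038,.999,0) |
| Plunger end | (485,392.7,190) | vertical |

The heights and sizes agree with the given ones, so I'm moving to above the syringe, with the jaws at yaw -132.9.

```bash
python3 -m pendant '[[[202,-220,35,0,0,-18],[202,-220,35,0,0,-18],[202,-220,35,0,0,-18],[202,-220,35,0,0,-18],[202,-220,35,0,0,-18],[202,-220,35,0,0,-18],[202,-220,35,0,0,-18],[202,-220,35,0,0,-18],[202,-220,35,0,0,-18],[202,-220,35,0,0,-18]]]' -1; python3 -c "
from plant import *
print(get_obs()['joint_pos'],get_obs()['orientation'])"
```

```text
clock: 1.35
tool_pos: [0.4846, 0.3933, 0.2614]
orientation: [-180.0, -0.0, -132.7]
force: [0.1, 0.1, 0.5]
opening: 0.0876
[ 5.69592546e+01  1.46813334e+01 -3.06103024e+00 -1.06522470e-03
 -7.22677140e+01 -9.69345382e+00] [-1.79999303e+02 -1.01045357e-02 -1.32734524e+02]
```

```bash
python3 -m pendant '[[[0,0,-50,0,0,0],[0,0,-90,0,0,0],[0,0,-110,0,0,0],[0,0,-119,0,0,0],[0,0,-119,0,0,0],[0,0,-119,0,0,0]]]' ; python3 - <<'E'
from h import *
a=snapshot("top");b=snapshot("side"); save("g1",np.hstack([cv2.resize(a["pixels"][170:270,90:220],(400,308)),cv2.resize(b["pixels"][90:190,230:360],(400,308))]))
E
```

```text
clock: 2.1
tool_pos: [0.4855, 0.3934, 0.1438]
orientation: [180.0, 0.1, -132.8]
force: [0.8, -0.0, -0.1]
opening: 0.0875
```

View pics/g1.png

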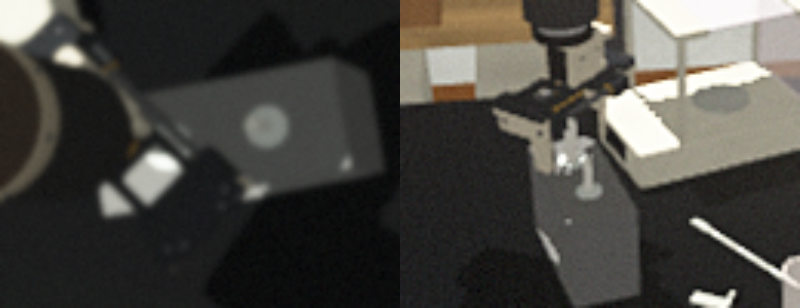

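The fingers straddle the large plunger (right panel, near (570,140)) and the small syringe is clear. Next: close, then lift.

```bash
python3 -m pendant '[[[0,0,0,0,0,0],[0,0,0,0,0,0],[0,0,0,0,0,0],[0,0,0,0,0,0],[0,0,0,0,0,0],[0,0,0,0,0,0]]]' 1; python3 -m pendant '[[[0,0,10,0,0,0],[0,0,30,0,0,0],[0,0,55,0,0,0],[0,0,80,0,0,0],[0,0,105,0,0,0],[0,0,130,0,0,0],[0,0,150,0,0,0],[0,0,165,0,0,0],[0,0,165,0,0,0],[0,0,165,0,0,0]]]'
```

```text
clock: 2.95
tool_pos: [0.4851, 0.3927, 0.1425]
orientation: [180.0, -0.0, -132.8]
force: [-0.8, 0.1, -0.1]
opening: 0.0331
clock: 4.2
tool_pos: [0.4848, 0.3925, 0.3067]
orientation: [180.0, -0.1, -132.8]
force: [-0.2, 0.3, -1.2]
opening: 0.0174
```

The fingers were still closing as the lift began, so I'll measure where the syringe sits in the grip.

```bash
python3 - <<'E'
from h import *
np.set_printoptions(suppress=True,precision=1,linewidth=150)
print(get_obs()["tool_pos"],get_obs()["force"])
b=snapshot("side"); Q=cloud(b).reshape(-1,3)*1000
k=(np.hypot(Q[:,0]-485,Q[:,1]-392.7)<25)&(Q[:,2]>136); R=Q[k]
for z in range(135,340,5):
    q=R[(R[:,2]>=z)&(R[:,2]<z+5)]
    if len(q): print(z,len(q),q.mean(0),"xw",np.ptp(q[:,0]))
save("g2",cv2.resize(b["pixels"][60:190,230:360],(560,560)))
E
```

```text
[0.5 0.4 0.3] [-0.2  0.3 -1.2]
155 1 [486.4 395.8 158.2] xw 0.0
160 2 [482.5 392.3 162.8] xw 0.5564653558229793
165 1 [486.6 391.5 165.2] xw 0.0
170 6 [484.9 388.2 173.1] xw 19.78836464966031
175 7 [483.7 387.1 177.5] xw 20.423080800782316
180 6 [488.  386.7 182.6] xw 16.0703043236295
185 6 [482.4 387.7 186.9] xw 16.058218352316942
190 7 [483.6 387.  193.4] xw 19.991929601480138
195 7 [482.8 387.8 197.4] xw 19.862694698000723
200 6 [482.1 386.8 202.9] xw 19.86125617709081
205 8 [481.6 387.  207.4] xw 15.606296163974548
210 7 [484.9 388.3 212.5] xw 19.324535553545275
215 7 [484.1 387.2 218.1] xw 19.421802276845085
220 7 [484.9 387.2 223. ] xw 19.43792655400182
225 4 [482.4 386.9 227.3] xw 19.26963099513023
230 10 [485.4 386.1 232.6] xw 19.709544845951314
235 6 [486.4 388.7 237.5] xw 19.776428026125643
240 7 [479.6 387.7 242.1] xw 15.659141947506043
245 6 [481.  384.8 247.6] xw 18.540228625433713
250 8 [483.1 387.2 252.1] xw 18.956053255549193
255 8 [482.9 386.1 257.9] xw 18.850865572480586
260 5 [480.9 385.7 263.1] xw 19.005008157924635
265 9 [484.6 385.7 267.8] xw 19.305681917871482
270 5 [482.1 382.  273.1] xw 11.770002736880713
275 7 [483.4 383.1 278.6] xw 23.0518229470577
280 24 [483.8 389.8 282.1] xw 34.28504807771117
285 8 [480.3 389.6 286.8] xw 18.763933596634047
290 7 [485.3 389.3 293. ] xw 15.5036900206847
295 5 [481.7 386.2 298.1] xw 10.644830660750813
300 5 [485.8 386.3 302.6] xw 11.519562532128077
305 3 [493.1 393.3 307.2] xw 12.261835953703553
310 14 [486.8 387.6 313. ] xw 39.07408124190613
315 10 [492.  389.2 318.5] xw 35.39935399079127
320 13 [485.7 384.7 322.4] xw 38.4506468474342
325 10 [490.4 390.7 327.4] xw 38.90226390052743
330 13 [486.8 387.1 332.2] xw 38.05320258468106
335 16 [489.1 391.8 338. ] xw 41.774878656460885
```

View pics/g2.png

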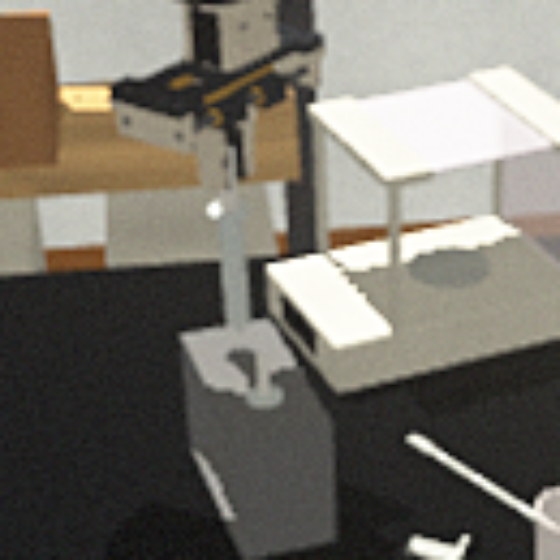

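The flange top is at z≈282 and the barrel starts at z≈170, so the nozzle is at 158 and the fingertips are at 149 mm along the syringe. That grip is fine. Next I raise it over the small syringe and carry it across.

```bash
python3 -m pendant '[[[0,0,12,0,0,0],[0,0,35,0,0,0],[3,-15,45,0,0,0],[7,-40,45,0,0,0],[12,-70,45,0,0,0],[17,-100,45,0,0,0],[22,-130,45,0,0,0],[27,-160,45,0,0,0],[32,-190,45,0,0,0],[37,-220,45,0,0,0]]]'; python3 -m pendant '[[[5,-30,0,-3,-3.2,0],[10,-60,0,-7,-7.6,0],[15,-90,0,-12,-13,0],[20,-120,0,-17,-18.4,0],[24,-145,0,-22,-23.7,0],[28,-165,0,-26.5,-28.6,0],[29,-171,0,-30.6,-33,0],[29,-171,0,-30.6,-33,0],[29,-171,0,-30.6,-33,0],[29,-171,0,-30.6,-33,0]]]'; python3 -c "
from plant import *
print(get_obs()['joint_pos'])"
```

```text
clock: 5.5
tool_pos: [0.5215, 0.17, 0.3519]
orientation: [180.0, -0.1, -132.8]
force: [0.3, 0.1, -1.2]
opening: 0.0172
clock: 6.75
tool_pos: [0.5515, 0.0018, 0.3532]
orientation: [-135.1, 0.0, -132.8]
force: [-0.3, 0.2, -0.6]
opening: 0.0174
[ 43.79967672  -6.94041007 -46.36513873  53.57951577 -61.18624727
 -28.42107905]
```

```bash
cat > ax.py <<'E'
from h import *
np.set_printoptions(suppress=True,precision=1,linewidth=150)
def axis(o,d,tmin,tmax,r=22,zmin=0):
    "points near the expected line o+t*d; sections: mean offset in (x_seat-like e1, level e2), per camera; bias: surface faces the camera"
    e2=np.cross([0,0,1],d); e2/=np.linalg.norm(e2); e1=np.cross(d,e2)
    for n in("top","side"):
        s=snapshot(n); Q=cloud(s).reshape(-1,3)*1000; V=Q-o; t=V@d; a=V@e1; b=V@e2
        c=s["pose"][:3,3]*1000
        for T in np.arange(tmin,tmax,8):
            k=(t>=T)&(t<T+8)&(np.hypot(a,b)<r)&(Q[:,2]>zmin)
            if k.sum()>3:
                v=c-(o+T*d); v=v-(v@d)*d; v/=np.linalg.norm(v)   # toward camera, square to axis
                print(n,T,k.sum(),"e1 %.1f e2 %.1f  width %.1f  viewdir %.2f %.2f"%(a[k].mean(),b[k].mean(),np.ptp((np.c_[a,b][k])@np.array([-v@e2,v@e1])),v@e1,v@e2))
E
python3 - <<'E'
from ax import *
d=np.array([-.518,.481,.707]); tcp=get_obs()["tool_pos"]*1000
axis(tcp-148.7*d,d,0,140)
E
```

```text
top 8 14 e1 7.4 e2 -0.6  width 21.4  viewdir 0.99 0.16
top 16 23 e1 6.2 e2 1.1  width 22.7  viewdir 0.99 0.16
top 24 25 e1 7.7 e2 -0.3  width 21.8  viewdir 0.99 0.16
top 32 23 e1 6.8 e2 0.7  width 21.6  viewdir 0.99 0.16
top 40 22 e1 7.3 e2 0.9  width 21.7  viewdir 0.99 0.16
top 48 25 e1 7.1 e2 0.6  width 22.8  viewdir 0.99 0.16
top 56 20 e1 6.8 e2 0.0  width 22.9  viewdir 0.99 0.16
top 64 29 e1 7.3 e2 2.3  width 23.3  viewdir 0.99 0.16
top 72 26 e1 7.5 e2 1.1  width 23.2  viewdir 0.99 0.16
top 80 25 e1 7.4 e2 1.9  width 22.3  viewdir 0.99 0.16
top 88 29 e1 7.7 e2 1.1  width 22.4  viewdir 0.99 0.16
top 96 26 e1 7.7 e2 1.0  width 22.3  viewdir 0.99 0.16
top 104 16 e1 8.9 e2 1.3  width 20.8  viewdir 0.99 0.16
top 112 9 e1 11.7 e2 2.2  width 33.8  viewdir 0.99 0.16
top 120 133 e1 4.4 e2 1.5  width 35.6  viewdir 0.99 0.16
top 128 21 e1 5.8 e2 0.6  width 15.9  viewdir 0.99 0.16
top 136 20 e1 6.5 e2 2.6  width 15.6  viewdir 0.99 0.16
side 0 7 e1 -0.6 e2 -1.6  width 6.6  viewdir 0.72 0.69
side 8 11 e1 3.0 e2 3.1  width 17.1  viewdir 0.72 0.69
side 16 21 e1 4.1 e2 3.3  width 23.1  viewdir 0.
[... 152 characters left out ...]
23.1  viewdir 0.72 0.69
side 48 21 e1 3.6 e2 4.4  width 21.3  viewdir 0.72 0.69
side 56 22 e1 3.7 e2 3.7  width 23.0  viewdir 0.72 0.69
side 64 22 e1 3.7 e2 4.6  width 21.9  viewdir 0.72 0.69
side 72 22 e1 4.3 e2 4.1  width 21.9  viewdir 0.72 0.69
side 80 21 e1 4.1 e2 4.4  width 22.9  viewdir 0.72 0.69
side 88 21 e1 4.1 e2 5.3  width 21.1  viewdir 0.72 0.69
side 96 23 e1 4.1 e2 4.3  width 23.0  viewdir 0.72 0.69
side 104 21 e1 3.8 e2 5.4  width 21.8  viewdir 0.72 0.69
side 112 22 e1 4.8 e2 4.9  width 21.8  viewdir 0.72 0.69
side 120 27 e1 6.3 e2 7.2  width 35.7  viewdir 0.72 0.69
side 128 18 e1 2.0 e2 3.2  width 17.7  viewdir 0.72 0.69
side 136 16 e1 2.7 e2 4.2  width 15.3  viewdir 0.72 0.69
```

The syringe is held aligned with the trough within about 1° (offsets about 2 mm). Next I lower it to about 10 mm off the seat.

```bash
python3 -m pendant '[[[0,0,-15,0,0,0],[0,0,-45,0,0,0],[0,0,-80,0,0,0],[0,0,-110,0,0,0],[0,0,-130,0,0,0],[0,0,-137,0,0,0],[-10,9.5,-151,0,0,0],[-21,19,-166,0,0,0],[-31,28.5,-179,0,0,0],[-36,33.5,-187,0,0,0]]]'; python3 - <<'E'
from ax import *
d=np.array([-.518,.481,.707]); o=np.array([590,-35,50.]); tcp=get_obs()["tool_pos"]*1000
e2=np.cross([0,0,1],d); e2/=np.linalg.norm(e2); e1=np.cross(d,e2); v=tcp-o
print(tcp,get_obs()["force"],"t",v@d,"e1",v@e1,"e2",v@e2)
a=snapshot("top");b=snapshot("side"); save("v1",np.hstack([cv2.resize(a["pixels"][150:245,255:350],(400,400),interpolation=2),cv2.resize(b["pixels"][150:250,260:360],(400,400),interpolation=2)]))
E
```

```text
clock: 8.1
tool_pos: [0.5329, 0.0541, 0.1861]
orientation: [-136.2, -1.5, -134.1]
force: [0.1, -0.9, -0.4]
opening: 0.0174
[532.9  54.1 186.1] [ 0.1 -0.9 -0.4] t 168.68140317903692 e1 23.75328805555482 e2 -26.405856786533654
```

View pics/v1.png

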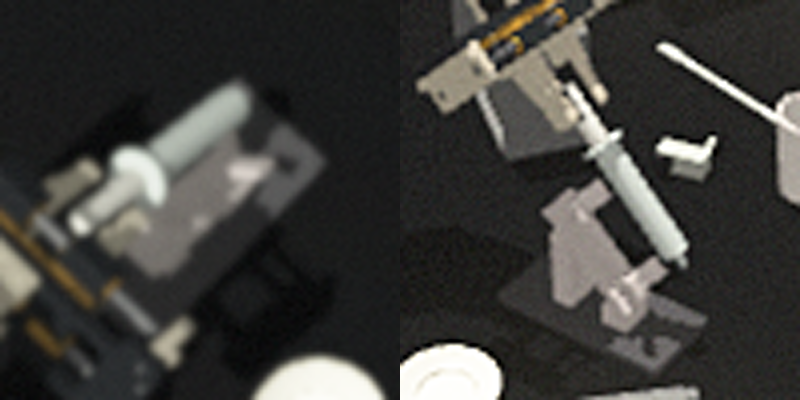

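The pose was not reached: the pictures show the syringe off to the far side of the trough. I'll check whether that is a joint limit.

```bash
python3 -m pendant '[[[0,0,0,0,0,0],[0,0,0,0,0,0]]]'; python3 -c "
from plant import *
print(get_obs()['joint_pos'].round(1),get_obs()['qvel'].round(1),get_obs()['tool_pos'])"
```

```text
clock: 8.45
tool_pos: [0.5334, 0.0532, 0.187]
orientation: [-136.2, -1.4, -134.2]
force: [-0.1, 0.7, -0.7]
opening: 0.0173
[ 45.9   5.3 -58.2  64.  -50.4 -52.6] [-0.   0.  -0.  -0.1  0.1 -0. ] [0.53340946 0.0531589  0.18698566]
```

J3 is at its limit (-58°), because tilting the tool 45° puts the wrist too near the base. Instead I'll tilt the tool less and let the V-block turn the plunger in the pads, since the jaw axis is level. First I back off and reduce the tilt.

```bash
python3 -m pendant '[[[8,-8,20,2,2.2,0],[16,-16,40,5,5.4,0],[25,-24,55,8,8.6,0],[35,-34,70,11,11.9,0],[35,-34,75,13.6,14.7,0],[35,-34,75,13.6,14.7,0],[35,-34,75,13.6,14.7,0],[35,-34,75,13.6,14.7,0]]]'; python3 -c "
from plant import *
print(get_obs()['joint_pos'].round(1),get_obs()['tool_pos'])"
```

```text
clock: 9.45
tool_pos: [0.5677, 0.0192, 0.261]
orientation: [-156.2, -1.9, -133.6]
force: [0.7, 0.1, -1.4]
opening: 0.0173
[ 36.2   2.1 -33.4  29.2 -55.5  -6.3] [0.56767047 0.01923746 0.26097257]
```

```bash
cat > rot.py <<'E'
from h import *
from scipy.spatial.transform import Rotation as Ro
np.set_printoptions(suppress=True,precision=1,linewidth=150)
D=np.array([-.518,.481,.707]); E1=np.array([.518,-.481,.707]); S=np.array([590,-35,50.])
def go(p,rpy):
    o=get_obs(); R=Ro.from_euler("xyz",o["orientation"],degrees=True); T=Ro.from_euler("xyz",rpy,degrees=True)
    print("shift",np.array(p)-o["tool_pos"]*1000,"rotvec",np.degrees((T*R.inv()).as_rotvec()))
E
python3 - <<'E'
from rot import *
go(S+128*D+60*E1,[-155,0,-132.9])
E
```

```text
shift [-12.9 -21.5 -78.1] rotvec [ 0.5 -2.2  0.7]
```

```bash
python3 -m pendant '[[[-13,-21.5,-10,0.5,-2.2,0.7],[-13,-21.5,-30,0.5,-2.2,0.7],[-13,-21.5,-50,0.5,-2.2,0.7],[-13,-21.5,-68,0.5,-2.2,0.7],[-13,-21.5,-78,0.5,-2.2,0.7],[-13,-21.5,-78,0.5,-2.2,0.7],[-13,-21.5,-78,0.5,-2.2,0.7]]]'; python3 - <<'E'
from rot import *
from ax import axis
o=get_obs();print(o["joint_pos"],o["tool_pos"]*1000,o["orientation"])
z=-Ro.from_euler("xyz",o["orientation"],degrees=True).as_matrix()[:,2]
axis(o["tool_pos"]*1000-148.7*z,z,40,130,zmin=85)
E
```

```text
clock: 10.32
tool_pos: [0.5557, -0.0016, 0.1843]
orientation: [-155.0, 0.1, -132.9]
force: [-0.2, 0.1, -0.9]
opening: 0.0177
[ 33.1   3.  -46.2  38.6 -41.1 -15.7] [555.7  -1.6 184.3] [-155.     0.1 -132.9]
top 40 11 e1 7.0 e2 -0.6  width 20.1  viewdir 0.97 0.24
top 48 7 e1 6.5 e2 4.4  width 17.7  viewdir 0.97 0.24
top 56 10 e1 8.3 e2 1.6  width 19.7  viewdir 0.97 0.24
top 64 8 e1 7.7 e2 3.4  width 18.2  viewdir 0.97 0.24
top 72 11 e1 8.1 e2 1.9  width 21.7  viewdir 0.97 0.24
top 80 11 e1 7.9 e2 1.5  width 21.5  viewdir 0.97 0.24
top 88 7 e1 8.9 e2 4.0  width 14.5  viewdir 0.97 0.24
top 96 4 e1 10.5 e2 1.7  width 10.3  viewdir 0.97 0.24
top 112 5 e1 6.2 e2 -9.4  width 17.7  viewdir 0.97 0.24
top 120 66 e1 9.5 e2 1.8  width 33.0  viewdir 0.97 0.24
top 128 9 e1 6.9 e2 3.9  width 22.8  viewdir 0.97 0.24
side 40 19 e1 3.4 e2 3.6  width 22.6  viewdir 0.73 0.69
side 48 14 e1 4.2 e2 4.1  width 20.7  viewdir 0.73 0.69
side 56 15 e1 4.9 e2 4.9  width 21.9  viewdir 0.73 0.69
side 64 18 e1 4.3 e2 4.2  width 22.4  viewdir 0.73 0.69
side 72 17 e1 4.2 e2 3.7  width 22.3  viewdir 0.73 0.69
side 80 16 e1 3.8 e2 5.2  width 21.7  viewdir 0.73 0.69
side 88 14 e1 4.3 e2 5.2  width 21.7  viewdir 0.73 0.69
side 96 20 e1 4.2 e2 4.6  width 22.1  viewdir 0.73 0.69
side 104 14 e1 5.1 e2 4.7  width 21.6  viewdir 0.73 0.69
side 112 13 e1 2.9 e2 6.3  width 21.6  viewdir 0.73 0.69
side 120 42 e1 3.0 e2 4.0  width 35.9  viewdir 0.73 0.69
side 128 12 e1 2.8 e2 4.4  width 15.5  viewdir 0.73 0.69
```

J3 is already at -46°, so I'll use a tool tilt of about 12° and pivot the syringe on the lower V. This computes the arc of waypoints.

```bash
python3 - <<'E'
from rot import *
for t,e in((126,90),(126,70.4),(138.9,48.8),(147.7,24.9),(150.5,10),(151.7,0)): print(t,e); go(S+t*D+e*E1+[-.8,-.9,0],[-168,0,-132.9])
E
```

```text
126 90
shift [ 14.8 -17.   18.3] rotvec [8.8 9.6 0. ]
126 70.4
shift [ 4.6 -7.6  4.4] rotvec [8.8 9.6 0. ]
138.9 48.8
shift [-13.2   9.   -1.7] rotvec [8.8 9.6 0. ]
147.7 24.9
shift [-30.2  24.7 -12.4] rotvec [8.8 9.6 0. ]
150.5 10
shift [-39.3  33.2 -20.9] rotvec [8.8 9.6 0. ]
151.7 0
shift [-45.1  38.6 -27.2] rotvec [8.8 9.6 0. ]
```

```bash
python3 -m pendant '[[[7,-8,10,2,2,0],[15,-17,18,5,5.5,0],[15,-17,18,8.8,9.6,0],[15,-17,18,8.8,9.6,0],[11,-14,13,8.8,9.6,0],[8,-11,9,8.8,9.6,0],[7,-10,7.5,8.8,9.6,0],[7,-10,7.5,8.8,9.6,0]]]'; python3 - <<'E'
from rot import *
a=snapshot("side"); save("v2",cv2.resize(a["pixels"][150:250,260:360],(560,560),interpolation=2)); print(get_obs()["joint_pos"],get_obs()["force"],get_obs()["moment"])
go(S+126*D+70*E1+[-.8,-.9,0],[-168,0,-132.9])
E
```

```text
clock: 11.42
tool_pos: [0.562, -0.0116, 0.1911]
orientation: [-168.0, -0.0, -132.9]
force: [-0.1, 0.1, -1.4]
opening: 0.0175
[ 26.3   6.6 -29.7  14.6 -50.3  11.8] [ 0.7  0.8 -0.8] [ 0.5  0.5 -0.1]
shift [-2.   2.7 -2.7] rotvec [ 0. -0. -0.]
```

View pics/v2.png

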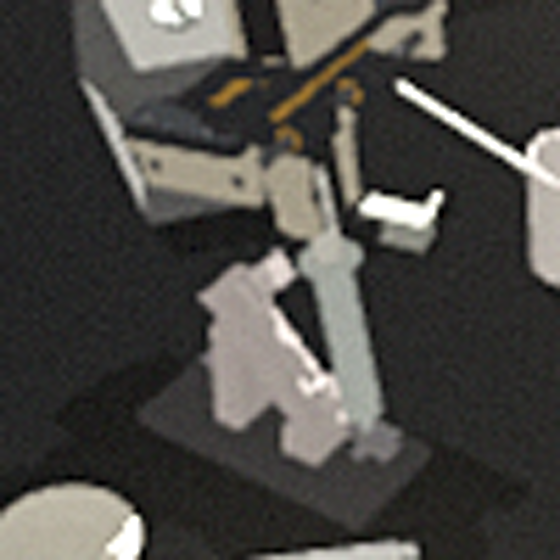

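The picture shows the barrel end (375,420) just off the lower V (320,430), in line with the trough. Now I pivot it along the arc in small steps, watching the force.

```bash
python3 -m pendant '[[[-1,1,-1.3,0,0,0],[-2,2.5,-2.6,0,0,0],[-5,5.5,-3.6,0,0,0],[-8,8.5,-4.6,0,0,0],[-11,11.3,-5.7,0,0,0],[-14,14,-6.7,0,0,0],[-17,16.6,-7.8,0,0,0],[-19.6,19,-8.7,0,0,0]]]'; python3 - <<'E'
from ax import *
o=get_obs();print(o["force"],o["moment"],o["joint_pos"])
from rot import S,D
axis(S,D,10,160,r=60,zmin=110)
E
```

```text
clock: 12.48
tool_pos: [0.5428, 0.0075, 0.1826]
orientation: [-168.0, 0.0, -132.9]
force: [2.9, 0.4, -0.0]
opening: 0.0174
[ 2.9  0.4 -0. ] [ 0.7 -1.1  0.2] [ 29.4   5.3 -32.6  15.1 -49.4   8.1]
top 58 11 e1 29.0 e2 3.2  width 19.7  viewdir 0.99 0.12
top 66 7 e1 33.4 e2 1.1  width 17.5  viewdir 0.99 0.12
top 74 7 e1 37.2 e2 2.5  width 12.2  viewdir 0.99 0.12
top 98 4 e1 54.0 e2 -3.5  width 10.3  viewdir 0.99 0.12
top 106 18 e1 53.9 e2 -2.2  width 17.1  viewdir 0.99 0.12
side 58 12 e1 27.0 e2 4.9  width 18.3  viewdir 0.78 0.62
side 66 14 e1 28.2 e2 4.9  width 21.6  viewdir 0.78 0.62
side 74 18 e1 31.5 e2 6.4  width 23.4  viewdir 0.78 0.62
side 82 18 e1 34.7 e2 6.9  width 22.6  viewdir 0.78 0.62
side 90 16 e1 38.2 e2 5.5  width 22.6  viewdir 0.78 0.62
side 98 28 e1 21.1 e2 2.9  width 46.8  viewdir 0.78 0.62
side 106 46 e1 24.1 e2 3.6  width 64.4  viewdir 0.78 0.62
side 114 53 e1 11.8 e2 3.2  width 70.0  viewdir 0.78 0.62
side 122 25 e1 15.2 e2 1.9  width 69.0  viewdir 0.78 0.62
side 130 14 e1 53.8 e2 1.5  width 22.5  viewdir 0.78 0.62
side 138 8 e1 55.9 e2 6.9  width 32.9  viewdir 0.78 0.62
side 146 6 e1 51.1 e2 19.0  width 34.7  viewdir 0.78 0.62
side 154 5 e1 48.8 e2 24.2  width 6.2  viewdir 0.78 0.62
```

The pivot works: the slope is now about 22.6° to the trough with 3 N of contact. I'll continue.

```bash
python3 -m pendant '[[[-3,2.8,-1.8,0,0,0],[-6,5.6,-3.6,0,0,0],[-9,8.4,-5.4,0,0,0],[-12,11.1,-7.2,0,0,0],[-14.5,13.4,-9,0,0,0],[-17,15.7,-10.7,0,0,0],[-19.5,18,-13,0,0,0],[-22,20.3,-15.4,0,0,0],[-24,22.2,-17.3,0,0,0],[-26,24.1,-19.2,0,0,0]]]'; python3 - <<'E'
from ax import *
o=get_obs();print(o["force"],o["moment"],o["joint_pos"])
from rot import S,D
axis(S,D,40,170,r=30,zmin=70)
a=snapshot("side");  save("v3",cv2.resize(a["pixels"][150:250,260:360],(560,560),interpolation=2))
E
```

```text
clock: 13.82
tool_pos: [0.5166, 0.0313, 0.1632]
orientation: [-168.0, -0.0, -132.9]
force: [2.4, 0.6, 2.6]
opening: 0.0173
[2.4 0.6 2.6] [ 0.9 -1.   0.5] [ 33.7   4.3 -36.9  16.  -47.1   2.6]
top 40 20 e1 12.0 e2 4.0  width 25.8  viewdir 0.99 0.12
top 48 12 e1 14.7 e2 2.5  width 21.9  viewdir 0.99 0.12
top 56 19 e1 15.5 e2 3.4  width 23.6  viewdir 0.99 0.12
top 64 14 e1 17.2 e2 3.2  width 19.8  viewdir 0.99 0.12
top 72 18 e1 17.9 e2 1.2  width 21.4  viewdir 0.99 0.12
top 80 16 e1 17.3 e2 4.6  width 21.7  viewdir 0.99 0.12
top 88 16 e1 20.2 e2 2.8  width 20.7  viewdir 0.99 0.12
top 96 18 e1 20.5 e2 3.3  width 21.3  viewdir 0.99 0.12
top 104 5 e1 13.7 e2 -4.9  width 25.2  viewdir 0.99 0.12
top 112 26 e1 23.2 e2 0.2  width 29.2  viewdir 0.99 0.12
top 120 32 e1 20.3 e2 -4.0  width 32.6  viewdir 0.99 0.12
top 128 11 e1 23.3 e2 1.9  width 11.9  viewdir 0.99 0.12
top 136 4 e1 25.2 e2 1.6  width 6.8  viewdir 0.99 0.12
side 40 17 e1 9.8 e2 5.3  width 21.9  viewdir 0.78 0.62
side 48 16 e1 11.0 e2 5.2  width 21.9  viewdir 0.78 0.62
side 56 16 e1 12.9 e2 4.6  width 21.2  viewdir 0.78 0.62
side 64 20 e1 12.9 e2 4.6  width 23.1  viewdir 0.78 0.62
side 72 16 e1 13.6 e2 5.4  width 21.1  viewdir 0.78 0.62
side 80 16 e1 15.4 e2 5.8  width 23.0  viewdir 0.78 0.62
side 88 19 e1 16.2 e2 4.9  width 23.8  viewdir 0.78 0.62
side 96 23 e1 10.7 e2 5.6  width 35.8  viewdir 0.78 0.62
side 104 31 e1 3.1 e2 7.4  width 41.2  viewdir 0.78 0.62
side 112 25 e1 6.0 e2 6.6  width 47.7  viewdir 0.78 0.62
side 120 26 e1 13.7 e2 5.9  width 45.2  viewdir 0.78 0.62
side 128 13 e1 19.9 e2 5.0  width 16.3  viewdir 0.78 0.62
side 136 14 e1 20.5 e2 4.2  width 17.1  viewdir 0.78 0.62
side 144 19 e1 21.7 e2 3.5  width 34.7  viewdir 0.78 0.62
side 152 20 e1 22.6 e2 1.8  width 44.5  viewdir 0.78 0.62
side 160 16 e1 21.6 e2 6.0  width 41.6  viewdir 0.78 0.62
side 168 9 e1 23.1 e2 1.8  width 37.7  viewdir 0.78 0.62
```

View pics/v3.png

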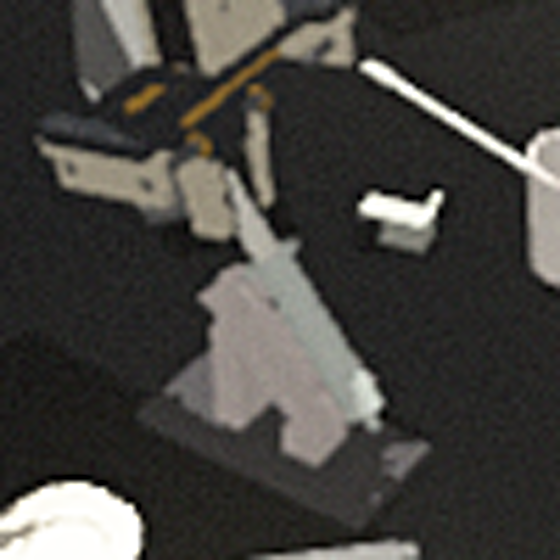

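The slope is now 7.6° and the force is still small. The effective pivot lies deeper in the pads, so about 19 mm remains along -x_seat.

```bash
python3 -m pendant '[[[-1.5,1.4,-1.7,0,0,0],[-3,2.8,-3.5,0,0,0],[-4.5,4.1,-5.2,0,0,0],[-6,5.5,-7,0,0,0],[-7.3,6.7,-8.5,0,0,0],[-8.2,7.6,-9.6,0,0,0],[-8.2,7.6,-9.6,0,0,0]]]'; python3 - <<'E'
from ax import *
o=get_obs();print(o["force"],o["moment"],o["joint_pos"])
from rot import S,D
axis(S,D,48,90,r=30,zmin=70)
E
```

```text
clock: 14.85
tool_pos: [0.5088, 0.0392, 0.1539]
orientation: [-168.0, 0.0, -132.9]
force: [1.7, 3.0, 5.1]
opening: 0.0171
[1.7 3.  5.1] [ 1.2 -0.7  0.5] [ 35.1   4.3 -38.5  16.5 -45.9   0.6]
top 48 18 e1 10.8 e2 2.3  width 22.2  viewdir 0.99 0.12
top 56 21 e1 10.8 e2 2.2  width 23.6  viewdir 0.99 0.12
top 64 18 e1 11.1 e2 2.9  width 23.3  viewdir 0.99 0.12
top 72 19 e1 12.5 e2 2.6  width 21.4  viewdir 0.99 0.12
top 80 17 e1 12.3 e2 1.9  width 21.3  viewdir 0.99 0.12
top 88 17 e1 12.0 e2 3.5  width 21.4  viewdir 0.99 0.12
side 48 17 e1 7.6 e2 5.1  width 22.0  viewdir 0.78 0.62
side 56 16 e1 8.7 e2 3.9  width 21.2  viewdir 0.78 0.62
side 64 17 e1 9.2 e2 5.7  width 22.0  viewdir 0.78 0.62
side 72 17 e1 8.3 e2 3.8  width 21.9  viewdir 0.78 0.62
side 80 17 e1 9.9 e2 5.4  width 21.8  viewdir 0.78 0.62
side 88 17 e1 8.9 e2 5.0  width 21.9  viewdir 0.78 0.62
```

```bash
python3 -m pendant '[[[-0.8,0.7,-1.1,0,0,0],[-1.5,1.4,-2.1,0,0,0],[-1.5,1.4,-2.1,0,0,0],[-1.5,1.4,-2.1,0,0,0]]]'; python3 - <<'E'
from ax import *
o=get_obs();print(o["force"],o["moment"])
from rot import S,D
axis(S,D,48,96,r=30,zmin=70)
E
```

```text
clock: 15.45
tool_pos: [0.5075, 0.0407, 0.1521]
orientation: [-168.0, 0.1, -132.9]
force: [0.7, 3.1, 7.4]
opening: 0.0173
[0.7 3.1 7.4] [ 1.3 -0.5  0.4]
top 48 20 e1 10.0 e2 1.7  width 22.2  viewdir 0.99 0.12
top 56 21 e1 9.6 e2 3.7  width 23.6  viewdir 0.99 0.12
top 64 16 e1 11.0 e2 0.4  width 19.7  viewdir 0.99 0.12
top 72 23 e1 11.2 e2 2.4  width 21.5  viewdir 0.99 0.12
top 80 14 e1 11.2 e2 2.6  width 19.7  viewdir 0.99 0.12
top 88 21 e1 12.3 e2 3.0  width 21.7  viewdir 0.99 0.12
side 48 17 e1 7.8 e2 4.8  width 21.9  viewdir 0.78 0.62
side 56 19 e1 7.9 e2 4.6  width 23.2  viewdir 0.78 0.62
side 64 15 e1 7.9 e2 4.9  width 21.9  viewdir 0.78 0.62
side 72 17 e1 7.5 e2 5.0  width 23.2  viewdir 0.78 0.62
side 80 18 e1 8.1 e2 5.7  width 21.9  viewdir 0.78 0.62
side 88 18 e1 8.5 e2 3.7  width 21.8  viewdir 0.78 0.62
```

Seated: the slope is within about 1° and there is 7 N on the tool. Release.

```bash
python3 -m pendant '[[[0,0,0,0,0,0],[0,0,0,0,0,0],[0,0,0,0,0,0],[0,0,0,0,0,0],[0,0,0,0,0,0],[0,0,0,0,0,0]]]' 0.1;  python3 - <<'E'
from ax import *
o=get_obs();print(o["force"],o["moment"],o["opening"])
from rot import S,D
axis(S,D,32,176,r=30,zmin=70)
a=snapshot("side");b=snapshot("top");  save("v4",np.hstack([cv2.resize(a["pixels"][160:250,270:350],(390,438),interpolation=2),cv2.resize(b["pixels"][150:240,260:340],(390,438),interpolation=2)]))
E
```

```text
clock: 16.3
tool_pos: [0.507, 0.0402, 0.1516]
orientation: [-168.0, -0.0, -132.9]
force: [1.1, -0.4, -0.5]
opening: 0.0397
[ 1.1 -0.4 -0.5] [ 0.5  0.5 -0. ] 0.03966925391153463
top 32 33 e1 5.1 e2 4.2  width 38.8  viewdir 0.99 0.12
top 40 22 e1 7.6 e2 1.7  width 32.9  viewdir 0.99 0.12
top 48 20 e1 11.0 e2 0.7  width 21.6  viewdir 0.99 0.12
top 56 14 e1 10.4 e2 2.9  width 21.7  viewdir 0.99 0.12
top 64 24 e1 10.6 e2 1.2  width 21.8  viewdir 0.99 0.12
top 72 18 e1 11.2 e2 2.4  width 21.4  viewdir 0.99 0.12
top 80 20 e1 10.2 e2 2.5  width 21.6  viewdir 0.99 0.12
top 88 19 e1 10.3 e2 2.1  width 27.8  viewdir 0.99 0.12
top 96 24 e1 8.7 e2 3.8  width 30.1  viewdir 0.99 0.12
top 104 18 e1 9.0 e2 0.1  width 38.7  viewdir 0.99 0.12
top 112 20 e1 8.3 e2 2.3  width 38.3  viewdir 0.99 0.12
top 120 86 e1 8.1 e2 1.6  width 36.5  viewdir 0.99 0.12
top 128 18 e1 9.2 e2 2.9  width 17.0  viewdir 0.99 0.12
top 136 16 e1 10.0 e2 3.4  width 15.6  viewdir 0.99 0.12
top 152 4 e1 9.5 e2 -8.7  width 33.9  viewdir 0.99 0.12
side 32 24 e1 4.3 e2 5.0  width 31.4  viewdir 0.78 0.62
side 40 17 e1 7.6 e2 4.4  wid
[... 236 characters left out ...]
wdir 0.78 0.62
side 80 18 e1 9.0 e2 5.2  width 21.9  viewdir 0.78 0.62
side 88 17 e1 8.2 e2 4.5  width 21.9  viewdir 0.78 0.62
side 96 19 e1 3.5 e2 5.8  width 32.1  viewdir 0.78 0.62
side 104 28 e1 2.0 e2 5.2  width 38.1  viewdir 0.78 0.62
side 112 27 e1 -1.1 e2 5.9  width 38.9  viewdir 0.78 0.62
side 120 26 e1 8.7 e2 6.4  width 37.9  viewdir 0.78 0.62
side 128 12 e1 7.4 e2 4.3  width 16.5  viewdir 0.78 0.62
side 136 14 e1 7.0 e2 3.5  width 16.5  viewdir 0.78 0.62
side 144 19 e1 6.1 e2 -0.8  width 42.2  viewdir 0.78 0.62
side 152 29 e1 5.8 e2 -5.1  width 44.7  viewdir 0.78 0.62
side 160 27 e1 6.8 e2 -4.1  width 41.3  viewdir 0.78 0.62
side 168 28 e1 8.1 e2 -5.7  width 37.3  viewdir 0.78 0.62
```

View pics/v4.png

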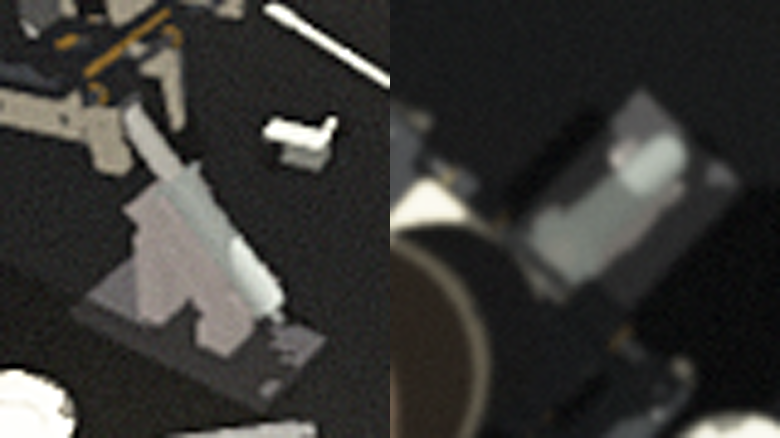

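Seen released and seated: the flange is at the upper V's end (190,180 in the left panel) and the barrel lies in both Vs, in line within about 1°. Now I retreat upward and swing the tool square to the barrel.

```bash
python3 -m pendant '[[[0,0,4,0,0,0],[0,0,12,0,0,0],[0,0,25,0,0,0],[0,0,45,0,0,0],[0,0,70,0,0,0],[0,0,100,0,0,0],[0,0,130,0,0,0],[0,0,130,0,0,0],[0,0,130,0,0,0]]]';  python3 - <<'E'
from ax import *
from rot import *
o=get_obs();print(o["tool_pos"])
axis(S,D,112,200,r=30,zmin=70)
go(S+75*D+110*E1,[135,0,-132.9]); go(S+75*D-14*E1,[135,0,-132.9])
E
```

```text
clock: 17.62
tool_pos: [0.5068, 0.0402, 0.2818]
orientation: [-168.0, 0.0, -132.9]
force: [-0.1, -0.5, -0.5]
opening: 0.0397
[0.5 0.  0.3]
top 112 17 e1 10.1 e2 -1.5  width 34.4  viewdir 0.99 0.12
top 120 69 e1 10.7 e2 -1.1  width 34.5  viewdir 0.99 0.12
top 128 11 e1 10.5 e2 1.6  width 12.2  viewdir 0.99 0.12
top 136 7 e1 10.5 e2 1.1  width 11.9  viewdir 0.99 0.12
top 152 6 e1 8.7 e2 -0.6  width 11.8  viewdir 0.99 0.12
side 112 26 e1 1.4 e2 6.4  width 36.1  viewdir 0.78 0.62
side 120 25 e1 8.8 e2 7.1  width 37.8  viewdir 0.78 0.62
side 128 12 e1 6.0 e2 3.1  width 16.5  viewdir 0.78 0.62
side 136 14 e1 7.6 e2 3.9  width 16.4  viewdir 0.78 0.62
side 144 13 e1 7.2 e2 4.9  width 16.4  viewdir 0.78 0.62
side 152 13 e1 7.5 e2 4.6  width 16.4  viewdir 0.78 0.62
side 160 13 e1 7.8 e2 4.6  width 16.5  viewdir 0.78 0.62
side 168 13 e1 7.7 e2 5.7  width 16.4  viewdir 0.78 0.62
side 176 10 e1 7.0 e2 4.0  width 16.4  viewdir 0.78 0.62
shift [ 101.5  -91.8 -100.3] rotvec [38.8 41.7 -0. ]
shift [  37.3  -32.2 -187.9] rotvec [38.8 41.7 -0. ]
```

```bash
python3 -m pendant '[[[20,-18,0,5,5.4,0],[40,-36,0,11,11.8,0],[60,-54,0,17,18.3,0],[80,-72,0,23,24.7,0],[101,-92,0,29,31.2,0],[101,-92,0,35,37.6,0],[101,-92,-20,38.8,41.7,0],[101,-92,-50,38.8,41.7,0],[101,-92,-80,38.8,41.7,0],[101,-92,-100,38.8,41.7,0]]]' -1; python3 -m pendant '[[[0,0,0,0,0,0],[0,0,0,0,0,0]]]'; python3 - <<'E'
from rot import *
o=get_obs();print(o["joint_pos"])
go(S+75*D+110*E1,[135,0,-132.9]); go(S+75*D-14*E1,[135,0,-132.9])
E
```

```text
clock: 18.98
tool_pos: [0.6074, -0.0518, 0.1789]
orientation: [134.9, -0.1, -132.9]
force: [-0.2, 0.2, 1.0]
opening: 0.0878
clock: 19.23
tool_pos: [0.6085, -0.0519, 0.1827]
orientation: [135.1, 0.0, -132.9]
force: [0.3, 0.3, 0.5]
opening: 0.0876
[  -4.5   40.9   26.3  -28.  -111.    50. ]
shift [-0.4  0.  -1.9] rotvec [ 0.   0.1 -0. ]
shift [-64.6  59.7 -89.5] rotvec [ 0.   0.1 -0. ]
```

```bash
python3 -m pendant '[[[-10,9,-14,0,0,0],[-22,20,-30,0,0,0],[-34,31,-47,0,0,0],[-46,42,-63,0,0,0],[-56,52,-77,0,0,0],[-62,57.5,-86,0,0,0],[-64.5,59.7,-89.5,0,0,0],[-64.5,59.7,-89.5,0,0,0]]]'; python3 - <<'E'
from rot import *
o=get_obs();v=o["tool_pos"]*1000-S;print(o["force"],v@D,v@E1,v@np.array([-.68,-.733,0]))
a=snapshot("side");b=snapshot("top");  save("v5",np.hstack([cv2.resize(a["pixels"][160:250,270:350],(390,438),interpolation=2),cv2.resize(b["pixels"][150:240,260:340],(390,438),interpolation=2)]))
E
```

```text
clock: 20.23
tool_pos: [0.5439, 0.0078, 0.0926]
orientation: [135.1, 0.0, -132.9]
force: [-0.2, 0.4, -1.0]
opening: 0.0875
[-0.2  0.4 -1. ] 74.53272754141426 -14.357415207856526 0.0009726789759767485
```

View pics/v5.png

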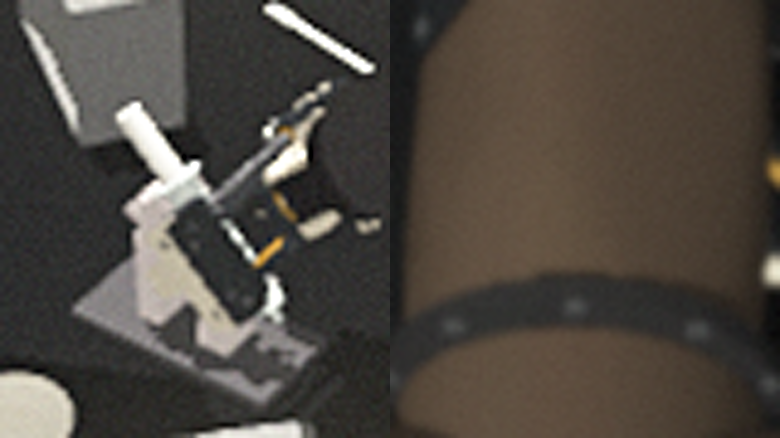

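The gripper straddles the barrel between the Vs (left panel, near (220,250)), with no contact. Close with enough time, then lift square off the trough.

```bash
python3 -m pendant '[[[0,0,0,0,0,0],[0,0,0,0,0,0],[0,0,0,0,0,0],[0,0,0,0,0,0],[0,0,0,0,0,0],[0,0,0,0,0,0],[0,0,0,0,0,0],[0,0,0,0,0,0],[0,0,0,0,0,0],[0,0,0,0,0,0]]]' 1; python3 -m pendant '[[[2,-2,3,0,0,0],[6,-5.5,8,0,0,0],[12,-11,16,0,0,0],[20,-18.5,27,0,0,0],[30,-28,41,0,0,0],[40,-37,55,0,0,0],[46,-43,70,0,0,0],[50,-46,90,0,0,0],[50,-46,110,0,0,0],[50,-46,110,0,0,0]]]'
```

```text
clock: 21.58
tool_pos: [0.544, 0.0082, 0.0922]
orientation: [135.1, 0.1, -132.9]
force: [3.2, 3.5, 0.3]
opening: 0.0232
clock: 22.82
tool_pos: [0.5943, -0.0383, 0.2043]
orientation: [135.2, 0.1, -132.9]
force: [0.5, -0.2, -0.6]
opening: 0.0231
```

```bash
python3 - <<'E'
from rot import *
go([507.6,-367.5,235],[180,0,-177.8])
E
```

```text
shift [ -86.7 -329.2   30.7] rotvec [-41.8 -19.  -42.6]
```

```bash
python3 -m pendant '[[[-2,-7,6,-1,-0.5,-1],[-6,-22,15,-3,-1.4,-3],[-11,-42,30,-6,-2.7,-6],[-17,-65,40,-9,-4.1,-9],[-23,-88,40,-12,-5.5,-12.2],[-29,-111,40,-15,-6.8,-15.3],[-35,-134,40,-18,-8.2,-18.3],[-40,-152,40,-20,-9.1,-20.4],[-43,-165,40,-21,-9.5,-21.4],[-43,-165,40,-21,-9.5,-21.4]]]'; python3 -m pendant '[[[-2,-7,0,-1,-0.5,-1],[-6,-22,0,-3,-1.4,-3],[-11,-42,0,-6,-2.7,-6],[-17,-65,0,-9,-4.1,-9],[-23,-88,0,-12,-5.5,-12.2],[-29,-111,0,-15,-6.8,-15.3],[-35,-134,0,-18,-8.2,-18.3],[-40,-152,0,-20,-9.1,-20.4],[-43,-164,-5,-20.8,-9.5,-21.2],[-43,-164,-9,-20.8,-9.5,-21.2]]]'; python3 -m pendant '[[[0,0,0,0,0,0],[0,0,0,0,0,0]]]'; python3 - <<'E'
from rot import *
from ax import axis
o=get_obs(); print(o["joint_pos"],o["force"])
go([507.6,-367.5,235],[180,0,-177.8])
tcp=o["tool_pos"]*1000; d=np.array([-.0384,.9993,0])
axis(tcp+[0,0,14]-72*d,d,-4,190,zmin=160)
E
```

```text
clock: 24.08
tool_pos: [0.5502, -0.2037, 0.2423]
orientation: [157.5, -4.6, -155.6]
force: [-0.4, 0.6, -1.9]
opening: 0.023
clock: 25.32
tool_pos: [0.5071, -0.3674, 0.2327]
orientation: [179.8, -0.1, -178.0]
force: [-0.1, -0.5, -0.9]
opening: 0.0232
clock: 25.58
tool_pos: [0.5079, -0.3668, 0.2329]
orientation: [179.8, -0.1, -177.9]
force: [0.3, -0.0, -1.0]
opening: 0.023
[-18.1  15.9  -5.   -0.2 -69.2  20.3] [ 0.3 -0.  -1. ]
shift [-0.3 -0.7  2.1] rotvec [-0.2 -0.1  0.1]
top 68 18 e1 11.3 e2 0.1  width 20.0  viewdir 1.00 0.05
top 76 9 e1 -0.6 e2 -12.2  width 18.5  viewdir 1.00 0.05
top 84 33 e1 10.9 e2 0.2  width 22.4  viewdir 1.00 0.05
top 92 33 e1 13.0 e2 1.8  width 20.1  viewdir 1.00 0.05
top 100 39 e1 13.2 e2 1.6  width 22.2  viewdir 1.00 0.05
top 108 27 e1 13.4 e2 1.2  width 24.5  viewdir 1.00 0.05
top 116 62 e1 11.1 e2 3.2  width 35.4  viewdir 1.00 0.05
top 124 6 e1 11.5 e2 6.1  width 8.8  viewdir 1.00 0.05
side -4 10 e1 3.1 e2 0.7  width 6.5  viewdir 0.99 0.13
side 4 56 e1 4.6 e2 0.6  width 21.5  viewdir 0.99 0.13
side 12 32 e1 9.9 e2 2.3  width 23.4  viewdir 0.99 0.13
side 20 29 e1 11.7 e2 0.7  width 20.7  viewdir 0.99 0.13
side 28 29 e1 10.7 e2 2.0  width 23.1  viewdir 0.99 0.13
side 36 28 e1 11.7 e2 2.2  width 22.9  viewdir 0.99 0.13
side 44 26 e1 11.2 e2 2.1  width 21.7  viewdir 0.99 0.13
side 52 27 e1 10.8 e2 1.2  width 23.8  viewdir 0.99 0.13
side 60 85 e1 6.0 e2 0.7  width 43.3  viewdir 0.99 0.13
side 68 27 e1 12.1 e2 -1.7  width 25.7  viewdir 0.99 0.13
side 76 22 e1 13.4 e2 0.0  width 20.4  viewdir 0.99 0.13
side 84 13 e1 12.2 e2 -1.8  width 16.3  viewdir 0.99 0.13
side 100 15 e1 14.5 e2 1.5  width 14.6  viewdir 0.99 0.13
side 108 10 e1 13.3 e2 -1.6  width 14.2  viewdir 0.99 0.13
side 116 11 e1 3.1 e2 -14.1  width 6.3  viewdir 0.99 0.13
```

```bash
python3 - <<'E'
from rot import *
o=get_obs(); tcp=o["tool_pos"]*1000; d=np.array([-.0384,.9993,0]); e2=np.array([-.9993,-.0384,0]); O=tcp+[0,0,16]-72*d
for n in("top","side"):
    Q=cloud(snapshot(n)).reshape(-1,3)*1000; V=Q-O; t=V@d; a=V[:,2]; b=V@e2; r=np.hypot(a,b)
    for nm,k in dict(shoulder=(r>4)&(r<11)&(abs(t-10)<9)&(a<8),flange=(r>14.5)&(r<20)&(abs(t-120)<14)&(abs(b)<17),nozzle=(r<6)&(t<8)&(t>-12),plend=(r<10)&(t>150)&(t<200)).items():
        if k.sum()>2: print(n,nm,k.sum(),"t",np.percentile(t[k],[3,25,50,75,97]),"a,b",a[k].mean(),b[k].mean())
# cradle sections, same cameras, pump axis
s0=np.array([510.3,-438.9,125.])
for n in("top","side"):
    z=dict(np.load(n+"0.npz")); Q=cloud(z).reshape(-1,3)*1000; V=Q-s0; t=V@d;a=V[:,2];b=V@e2
    for nm,(l,h) in dict(V1=(20,55),V2=(88,122),prong=(122.5,145)).items():
        k=(t>l)&(t<h)&(abs(b)<26)&(a>-22)&(a<12)
        print(n,nm,k.sum(),"t",np.percentile(t[k],[2,10,50,90,98]),"b",np.percentile(b[k],[2,50,98]),"a98",np.percentile(a[k],98))
E
```

```text
top flange 36 t [108.8 116.9 118.4 119.2 125.2] a,b 11.674215055837376 1.1964806024526813
side shoulder 35 t [ 6.2  9.1  9.7 10.4 15.3] a,b 0.9988780381097919 1.0035508043603742
side flange 6 t [109.  116.8 117.4 117.8 120.4] a,b 3.3724443956471126 -12.033257638422358
side nozzle 17 t [-3.7 -2.   1.4  4.3  7. ] a,b 1.467963519686422 0.5581864500893262
top V1 127 t [25.6 28.4 35.9 43.2 44. ] b [-19.5  -0.3  18.4] a98 3.462397874845591
top V2 130 t [ 96.3  98.1 106.  113.8 115.4] b [-19.1  -2.   18.4] a98 1.7757382811346154
top prong 40 t [126.  127.2 130.9 131.9 132.3] b [-21.8 -13.   21.9] a98 6.811401049500428
side V1 129 t [27.4 28.6 34.4 43.7 45.6] b [-18.7  -0.6  19.6] a98 1.3329259223925398
side V2 118 t [ 97.5  98.6 105.1 114.9 117.5] b [-18.7  -0.6  19.1] a98 1.3714277892180602
side prong 42 t [125.7 126.3 128.8 132.8 133.5] b [-20.6  14.3  21. ] a98 7.643910559255342
```

The grasp is at 74.5 mm from the nozzle tip, and the syringe is level except for about 1.4° nose-down. Correct the tilt and come down to a hover about 15 mm above the cradle.

```bash
python3 -m pendant '[[[0.4,1.8,-12,-1.3,0,0],[0.4,1.8,-32,-1.3,0,0],[0.4,1.8,-54,-1.3,0,0],[0.4,1.8,-74,-1.3,0,0],[0.4,1.8,-92,-1.3,0,0],[0.4,1.8,-103,-1.3,0,0],[0.4,1.8,-107,-1.3,0,0],[0.4,1.8,-108,-1.3,0,0],[0.4,1.8,-108,-1.3,0,0]]]'; python3 - <<'E'
from rot import *
o=get_obs(); tcp=o["tool_pos"]*1000; print(tcp,o["force"],o["orientation"])
d=np.array([-.0384,.9993,0]); e2=np.array([-.9993,-.0384,0]); O=np.array([510.3,-438.9,tcp[2]+16])
for n in("top","side"):
    s=snapshot(n); Q=cloud(s).reshape(-1,3)*1000; V=Q-O; t=V@d; a=V[:,2]; b=V@e2; r=np.hypot(a,b)
    for nm,k in dict(shoulder=(r>4)&(r<11)&(abs(t-12)<9)&(a<8)&(a>-8),flange=(r>14.5)&(r<20.5)&(abs(t-122)<14)&(abs(b)<17)&(a>9),b20=(r<16)&(t>16)&(t<40)&(a>2),b100=(r<16)&(t>90)&(t<116)&(a>2),pl=(r<14)&(t>130)&(t<175)&(a>2)).items():
        if k.sum()>2: print(n,nm,k.sum(),"t",np.percentile(t[k],[3,25,50,75,97]),"a,b",a[k].mean(),b[k].mean())
    if n=="side": save("p1",cv2.resize(s["pixels"][220:360,260:390],(557,600),interpolation=2))
E
```

```text
clock: 26.9
tool_pos: [0.5083, -0.3655, 0.1257]
orientation: [-178.9, -0.1, -177.9]
force: [-0.4, 0.2, -0.3]
opening: 0.0231
[ 508.3 -365.5  125.7] [-0.4  0.2 -0.3] [-178.9   -0.1 -177.9]
top flange 30 t [110.1 118.  119.4 120.9 121.8] a,b 14.991938766742495 1.3377062035694318
top b100 92 t [ 92.3  98.  103.8 110.1 114.9] a,b 10.071724742944998 0.5706780155970622
top pl 50 t [130.7 133.9 139.5 143.9 149.1] a,b 7.434203952571172 1.252608157313054
side shoulder 32 t [ 4.7 10.3 10.9 12.3 13.8] a,b 1.7335748430283378 0.13196974418187568
side b20 79 t [16.8 20.8 26.7 33.3 39.3] a,b 10.256171701643865 0.6347667026874568
side b100 23 t [ 95.  100.4 102.9 104.7 111.4] a,b 10.459843634575048 -1.854602114220077
```

View pics/p1.png

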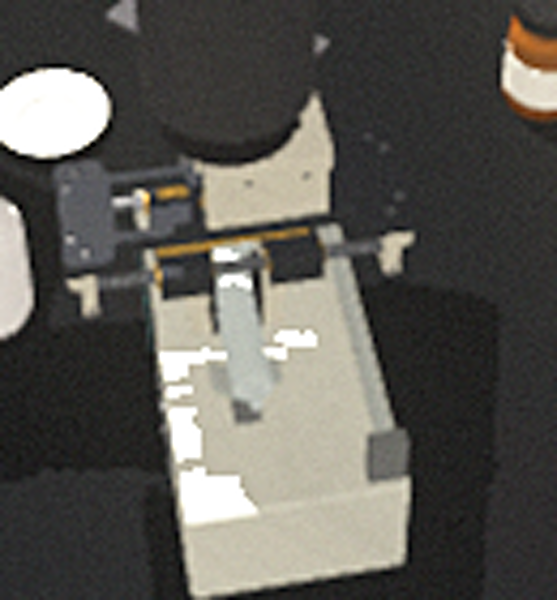

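The syringe is level above the cradle, centred across (seen at (240,340)); the flange is within about 1 mm of the slot's middle. I'll lower it gently.

```bash
python3 -m pendant '[[[0,0.7,-3,0,0,0],[0,0.7,-7,0,0,0],[0,0.7,-10,0,0,0],[0,0.7,-12.5,0,0,0],[0,0.7,-14,0,0,0],[0,0.7,-14,0,0,0]]]'; python3 -m pendant '[[[0,0,-0.8,0,0,0],[0,0,-1.6,0,0,0],[0,0,-1.6,0,0,0]]]';  python3 -m pendant '[[[0,0,-0.7,0,0,0],[0,0,-1.2,0,0,0],[0,0,-1.2,0,0,0]]]'
```

```text
clock: 27.75
tool_pos: [0.5079, -0.3646, 0.111]
orientation: [-178.9, -0.2, -177.9]
force: [0.1, 1.7, -0.6]
opening: 0.0233
clock: 28.12
tool_pos: [0.5081, -0.3647, 0.1096]
orientation: [-178.9, -0.1, -177.9]
force: [0.7, 0.5, -0.5]
opening: 0.0232
clock: 28.5
tool_pos: [0.5083, -0.3647, 0.1092]
orientation: [-178.9, -0.1, -177.9]
force: [-2.0, 1.2, 5.8]
opening: 0.0234
```

```bash
python3 -m pendant '[[[0,0,-0.4,0,0,0],[0,0,-0.4,0,0,0],[0,0,-0.4,0,0,0]]]'; python3 - <<'E'
from rot import *
o=get_obs(); tcp=o["tool_pos"]*1000; print(tcp,o["force"],o["moment"])
d=np.array([-.0384,.9993,0]); e2=np.array([-.9993,-.0384,0]); O=np.array([510.3,-438.9,125])
for n in("top","side"):
    s=snapshot(n); Q=cloud(s).reshape(-1,3)*1000; V=Q-O; t=V@d; a=V[:,2]; b=V@e2; r=np.hypot(a,b)
    for nm,k in dict(shoulder=(r>4)&(r<11)&(abs(t-12)<9)&(a<8)&(a>-8),flange=(r>14.5)&(r<20.5)&(abs(t-122)<10)&(abs(b)<17)&(a>9),b20=(r<16)&(t>16)&(t<40)&(a>2)&(abs(b)<10),b100=(r<16)&(t>90)&(t<116)&(a>2)&(abs(b)<10),pl=(r<14)&(t>130)&(t<175)&(a>2)).items():
        if k.sum()>2: print(n,nm,k.sum(),"t",np.percentile(t[k],[3,25,50,75,97]),"a,b",a[k].mean(),b[k].mean())
E
```

```text
clock: 28.88
tool_pos: [0.5084, -0.3647, 0.1092]
orientation: [-178.8, -0.1, -177.9]
force: [-2.4, 2.9, 8.2]
opening: 0.0231
[ 508.4 -364.7  109.2] [-2.4  2.9  8.2] [ 1.1  0.5 -0.2]
top flange 24 t [115.4 119.1 119.7 121.2 125.3] a,b 14.716533611720237 -0.1690660811068403
top b100 74 t [ 92.7  98.3 103.9 110.7 115.3] a,b 10.78891433221249 0.42668337135147333
top pl 56 t [130.6 134.3 139.9 144.8 149.6] a,b 8.296583508688554 0.6566324265804973
side shoulder 27 t [ 6.2 11.8 12.8 13.1 14.6] a,b 1.0074056830560036 0.045022508130090705
side b20 66 t [16.6 21.7 27.7 34.3 39.7] a,b 11.022622092756825 0.28847834160777885
side b100 21 t [ 98.7 100.8 103.5 105.5 107.5] a,b 11.07442200436047 -0.23660330857271164
```

Seated: the barrel top is at the right height and level at both Vs, the flange is in the slot, and the tool reads 8 N. Release to a part opening (clear of the rods) and rise.

```bash
python3 -m pendant '[[[0,0,0,0,0,0],[0,0,0,0,0,0],[0,0,0,0,0,0],[0,0,0,0,0,0],[0,0,0,0,0,0],[0,0,0,0,0,0]]]' 0; python3 -m pendant '[[[0,0,3,0,0,0],[0,0,10,0,0,0],[0,0,22,0,0,0],[0,0,42,0,0,0],[0,0,70,0,0,0],[0,0,100,0,0,0],[0,0,130,0,0,0],[0,0,160,0,0,0],[-20,30,180,0,0,0],[-40,60,180,0,0,0]]]'; python3 -m pendant '[[[-40,60,0,0,0,0],[-70,120,0,0,0,0],[-70,180,0,0,0,0],[-70,200,0,0,0,0],[-70,200,0,0,0,0]]]'; python3 - <<'E'
from rot import *
print(get_obs()["force"])
d=np.array([-.0384,.9993,0]); e2=np.array([-.9993,-.0384,0]); O=np.array([510.3,-438.9,125])
for n in("top","side"):
    s=snapshot(n); Q=cloud(s).reshape(-1,3)*1000; V=Q-O; t=V@d; a=V[:,2]; b=V@e2; r=np.hypot(a,b)
    for nm,k in dict(shoulder=(r>4)&(r<11)&(abs(t-12)<9)&(a<8)&(a>-8),flange=(r>14.5)&(r<20.5)&(abs(t-122)<10)&(abs(b)<17)&(a>9),b20=(r<16)&(t>16)&(t<40)&(a>2)&(abs(b)<10),b100=(r<16)&(t>90)&(t<116)&(a>2)&(abs(b)<10),pl=(r<14)&(t>130)&(t<190)&(a>2)).items():
        if k.sum()>2: print(n,nm,k.sum(),"t",np.percentile(t[k],[3,25,50,75,97]),"a,b",a[k].mean(),b[k].mean())
    save("f_"+n,s["pixels"])
x=cv2.imread("pics/f_side.png"); y=cv2.imread("pics/f_top.png")
cv2.imwrite("pics/fin.png",np.hstack([cv2.resize(x[90:360,230:430],(400,540)),np.vstack([cv2.resize(y[165:245,370:500],(400,246),interpolation=2),cv2.resize(y[80:270,100:400],(400,294))])]))
E
```

```text
clock: 29.72
tool_pos: [0.508, -0.3646, 0.1079]
orientation: [-178.9, -0.2, -177.9]
force: [-0.1, 0.0, -0.5]
opening: 0.0434
clock: 30.98
tool_pos: [0.4682, -0.3045, 0.2905]
orientation: [-178.8, 0.1, -178.0]
force: [-0.5, -0.1, 0.1]
opening: 0.0437
clock: 31.6
tool_pos: [0.398, -0.103, 0.2893]
orientation: [-178.9, 0.0, -177.7]
force: [0.1, -0.3, -0.2]
opening: 0.0439
[ 0.1 -0.3 -0.2]
top shoulder 6 t [ 3.6  5.1  7.  12.3 14.9] a,b 4.941841923716237 -0.1799277075770623
top flange 26 t [114.  118.3 119.8 121.1 122. ] a,b 14.607380428775674 0.7424276931497198
top b20 74 t [17.2 22.7 28.3 34.5 39.4] a,b 10.597675894112015 0.4255289430338612
top b100 78 t [ 91.4  97.4 103.3 109.1 115.8] a,b 10.374120258405231 0.4345512732362877
top pl 128 t [132.  141.9 154.4 166.4 176.1] a,b 7.708246357592195 -0.07968746162961221
side shoulder 29 t [ 3.5 11.3 12.3 13.4 14.2] a,b 2.1122304471548894 0.8969320225872319
side flange 28 t [116.9 119.3 121.2 122.5 124.3] a,b 15.26593408612609 -0.4691695685746263
side b20 66 t [16.7 22.6 28.  34.5 38.9] a,b 11.030555314076913 0.04245818770023162
side b100 61 t [ 90.5  96.5 103.4 109.8 115.3] a,b 10.892294931537272 0.25732757324940503
side pl 85 t [135.6 143.9 155.5 168.9 177.6] a,b 7.99403671237305 0.5063067026576158
```

View pics/fin.png

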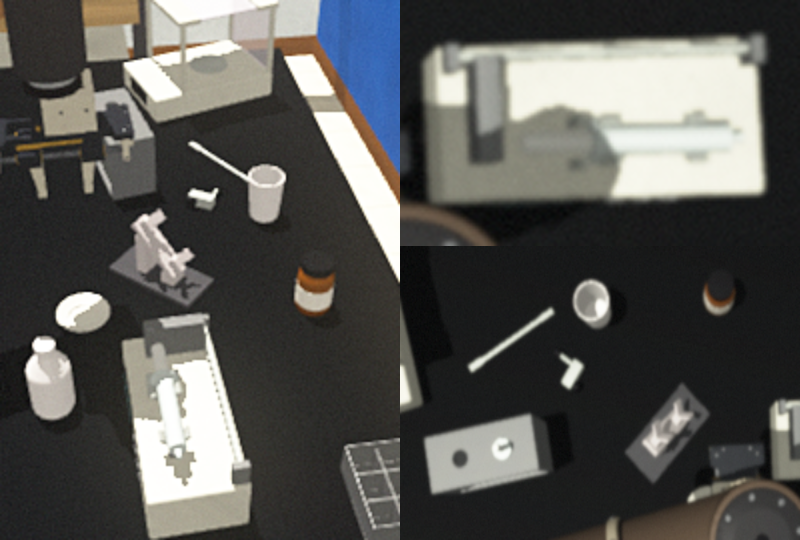

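The large syringe lies level in the cradle with its flange in the slot by the prongs (600,140 in the upper-right crop). Its nozzle points away from the pusher. The small syringe is still in the rack at (503,448), and the bystanders are where they were. The arm is clear, so I'm handing in.

```bash
python3 -c "
from plant import *
print(close_job())"
```

```text
the job is handed in; nothing more can be done
None
```

The larger syringe is lying in the pump's cradle, released, with its nozzle away from the pusher and its flange in the slot. I handed the job in at about 32 s of the 58 s allowed; no verdict was reported.

**Rack to V-block:** I lifted the syringe by its plunger. With the tool tilted the full 45°, joint 3 hit its limit (-58°). So I tilted the tool 12° instead and let the lower V turn the syringe in the pads as I lowered it. The largest reading on the tool was about 8 N. After release it was aligned within about 1° and roughly 3 mm short of the stop.

**V-block to pump:** I took it again by the barrel, square to the trough, levelled it and lowered it into the cradle until the tool read about 8 N. Then I released it and moved clear.

**Last checks (by camera):**
- **Height and level:** both Vs show the barrel top at the same height within 0.3 mm, so it is level to well under 1°. The axis is within about 0.5 mm in height and across.
- **Flange:** it measures 120 to 122.5 mm along the cradle, against a slot middle of 122 mm.
- **Surroundings:** by eye, the small syringe and the loose items looked unmoved.

**What went wrong or disagreed:**
- The first close was still finishing as the lift began, so the grip was about 17 mm higher on the plunger than planned; this did no harm.
- The two cameras differed by 1 to 2 mm on the flange's place along the cradle.

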